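# Put the spare objectives away in their cases

### The arm

A 6-joint arm with a two-finger parallel gripper is mounted at the origin on a cart in front of the work surface, level with it; the furniture and walls round the work are solid. World frame = base frame: x ahead of the robot, y to its left, z up, the work surface at z = 0. Lengths are in mm, angles in rad, forces in N, time in s.
With the tool pointing down it reaches from about 325 to 775 mm from the base axis. Payload 5.5 kg.
Tool frame: the origin (TCP) lies between the finger pads; the fingertips stand 8 mm ahead of it and the grasp point (between the pads) lies 11 mm behind it (bot.finger_overhang is the distance from the TCP to the fingertips, in mm); z points along the fingers, y is the line along which they close (so a half turn about z gives the same grasp; the last joint's range is limited). The gripper opens to 85 mm and grips with 20 to 120 N. Pads are 22 mm wide; open, the fingers measure 114 mm over their backs; the gripper's body (76 mm by 85 mm) begins 54 mm behind the grasp point. The pads swing forward as they close: fully open they stand 13 mm farther back than shut.
Start: joints at [1.168, 0.091, 1.231, -0, 1.82, -0.057], TCP at [203.375, 564.495, 200.975] pointing down, gripper open.
Joint ranges: [-2.87, 2.87], [-0.86, 2.18], [0.17, 2.46], [-1.51, 4.65], [0.06, 2.69], [-2.65, 2.65]. Speed limits (rad/s): [2.57, 2.57, 3.01, 3.14, 3.14, 3.14].

### API

Orientations are given as a unit quaternion [w, x, y, z].
In Python, from cell import bot, read_camera, get_calibration, sign_off gives the robot as it stands. The module is installed in compiled form; this text tells all that it offers.
- The arm moves only by the tool carry_out, never from a script. Its argument "moves" is a list of rows, each a list of 7 numbers: the shift along the tool's x, y, z in m, then the turn, a rotation vector about the tool's x, y, z in degrees, then the finger opening in m, from 0 to 0.0854. A call has 1 to 12 rows; each row shifts and turns the commanded pose from where the row before left it, along the tool's axes as they then stand; what a row does not reach is not made up. A row lasts 1/8 s, in which the tool goes at most 62.5 mm and 10.7 degrees, less where a joint would pass 70% of its speed; a pose out of reach is approached as far as the arm can. A call with a gripper value outside its range is refused whole. The fingers move at their own pace and stop on an object; "grip_force" is the grip in N (left out, the last holds). Time passes only in rows, so rows that do not move let the fingers close. It gives the time, the measured TCP pose, the force, the opening and the grip force at its end, in the units of the state.
- bot.get_obs(): the state, without advancing time (a new reading comes with each control period).
- read_camera(name): name is "side" or "top"; returns the picture (384x512x3 uint8, red, green, blue); there is no depth.
- get_calibration(name): a dict with "intrinsics" (3x3 intrinsics, pixels), "k1" (the pictures are not rectified: a ray, as slopes to the right and down, at radius r is drawn at 1 + k1 r^2 times it, then the intrinsics apply), "rvec" (rotation vector, rad) and "tvec" (3), from world to camera coordinates, as OpenCV has them. Camera axes: x right, y down, z forward; pixel columns grow to the right and rows downward; lengths in mm; the calibration is good to about 2 mm. A picture is of the moment at which its call begins. get_calibration takes no time and is no camera call.
- sign_off(): hands the job in; it is judged then, once.
The state is a dict: "clock": time; "joint_pos": joint angles; "joint_vel": joint speeds; "effort": joint torques, N m; "position": TCP position; "tool_rot": TCP orientation; "force": force on the tool from outside, world axes, zero at the start; "moment": the same for the moment, N m; "width": finger opening in mm; "grasp_force": force on a finger pad.
Only numpy, scipy, OpenCV 4.12 (cv2) and the standard library are available. Lean on these libraries where they do the work, as an engineer would, in place of code of your own. Each camera call takes 0.05 s, during which the arm holds its last target. There are 200 camera calls.

### The job

Put the two spare microscope objectives away: stand the short one upright in the base of the small case and the long one upright in the base of the large case, set down gently and never dropped or tipped over, and close each case with its own lid, seated all the way down in the base.

Things in the scene. Friction and masses are not known exactly. Their poses are not given: they have to be found in the camera images.
- objective_short: The shorter microscope objective: pale barrel-shaped cylinder with a wide flat-shouldered top and a knurled ring at its foot, 26 mm diameter, 38 mm high, about 110 g, standing on its thread end. Origin: centre of its underside, z up. Can be gripped round the barrel 8 to 30 mm above its foot.
- objective_long: The longer microscope objective: pale, with a knurled foot, tapering like a cone to a narrow tip, 26 mm diameter at the cylinder, 46 mm high, about 110 g, standing on its thread end. Origin: centre of its underside, z up. Grip round the lower, cylindrical part, 8 to 24 mm above its foot (above that it tapers).
- base_small: Grey round dish with grey felt lining, lower half of the small case, stuck down: it does not move. Origin: centre of its underside, z up. Inner floor 5 mm up; bore 54 mm across up to 7 mm, then flaring to 60 mm at the rim, 14 mm up; 67 mm across outside at the rim. The objective and the rim of the small lid both rest on its floor.
- base_large: Grey round dish with grey felt lining, lower half of the large case, stuck down: it does not move. Origin: centre of its underside, z up. Inner floor 5 mm up; bore 64 mm across up to 7 mm, then flaring to 70 mm at the rim, 14 mm up; 77 mm across outside at the rim. The objective and the rim of the large lid both rest on its floor.
- lid_small: White opaque round lid, an upside-down cup, the smaller and lower of two: 46 mm outside diameter, 44.5 mm high, wall 2 mm; inside 42 mm across and 42 mm high. Stands mouth down, 40 g. Origin: centre of its mouth (lower edge), z up. It closes over the short objective only; over the long one it does not reach the floor of the base.
- lid_large: White opaque round lid, an upside-down cup, the wider and taller of two: 56 mm outside diameter, 56.5 mm high, wall 2 mm; inside 52 mm across and 54 mm high. Stands mouth down, 40 g. Origin: centre of its mouth (lower edge), z up. The long objective needs this one; it does not go into the small base.
- mountant: Bystander: small white bottle with a screw cap, 23 mm diameter, 50 mm high, standing among the things. Origin: centre of its underside. It is not part of the job and is fixed: do not run into it.
- oil_bottle: Bystander: small brown bottle with a black cap, 25 mm diameter, 62 mm high, standing among the things. Origin: centre of its underside. It is not part of the job and is fixed: do not run into it.
- varnish: Bystander: small pale bottle with a tall thin black cap, 26 mm diameter, 66 mm high, standing among the things. Origin: centre of its underside. It is not part of the job and is fixed: do not run into it.
There are look-alikes about, which are no part of the job. What is shaped like the objective_long but blue, green or red is not meant.

How it is judged:
By the outcome, as a careful person would: the job done as asked, in the order asked, and still so for the second after the job is handed in, with the robot touching nothing.
It also fails if it takes over 112 s, if anything falls off the work surface, if the arm or the gripper's body presses on something with over 40 N, if the wrist force passes 120 N, or if a joint passes its speed limit or range.

## Working session

There is one attempt and no reset: what is moved stays moved. The work goes in short steps, Python scripts to look and compute and a tool call to move; the robot and the scene stay as the last step left them, time stands still between calls to the robot, and variables do not carry over. Pictures are saved under pics/ and viewed, at most 14 in all, crops included, and the job is handed in when it is done.

Besides the shell and the picture viewer there is one more tool, called by a JSON object that holds its "fn" and its "kwargs", one argument or row to a line. carry_out: Moves the arm, as the interface text tells. Its arguments: {"type":"object","properties":{"moves":{"type":"array","items":{"type":"array","items":{"type":"number"}}},"grip_force":{"type":"number"}},"required":["moves"]}

```bash
mkdir -p pics; cat > h.py <<'E'
import numpy as np, cv2
from cell import bot, read_camera, get_calibration, sign_off
def ray(cam,u,v):
    c=get_calibration(cam);K=np.array(c["intrinsics"],float);R=cv2.Rodrigues(np.array(c["rvec"],float))[0];t=np.array(c["tvec"],float).ravel()
    d=np.array([(u-K[0,2])/K[0,0],(v-K[1,2])/K[1,1]]);s=d.copy()
    for _ in range(20): s=d/(1+c["k1"]*(s@s))
    return -R.T@t, R.T@np.array([s[0],s[1],1])
def at(cam,u,v,z):
    o,d=ray(cam,u,v); return (o+d*(z-o[2])/d[2]).round(1)
def proj(cam,P):
    c=get_calibration(cam);K=np.array(c["intrinsics"],float);R=cv2.Rodrigues(np.array(c["rvec"],float))[0];t=np.array(c["tvec"],float).ravel()
    p=R@np.array(P,float)+t;s=p[:2]/p[2];s=s*(1+c["k1"]*(s@s));return (K[:2,:2]@s+K[:2,2]).round(1)
def save(cam,name,crop=None,f=1):
    im=cv2.cvtColor(read_camera(cam),cv2.COLOR_RGB2BGR); cv2.imwrite("pics/raw_"+name,im)
    if crop: a,b,c,d=crop; im=im[b:d,a:c]
    cv2.imwrite("pics/"+name,cv2.resize(im,None,fx=f,fy=f,interpolation=cv2.INTER_CUBIC))
E
python3 - <<'E'
from h import *
save("top","t0.png",None,1.56);save("side","s0.png",None,1.56)
for c in("top","side"):
    k=get_calibration(c);print(k);o,d=ray(c,256,192);print(o,d)
print(bot.get_obs())
E
```

```text
{'intrinsics': array([[392.14933979,   0.        , 256.91557787],
       [  0.        , 392.14933979, 195.35332567],
       [  0.        ,   0.        ,   1.        ]]), 'k1': -0.0631419678670443, 'rvec': array([ 2.1154366 , -2.17690126,  0.13082706]), 'tvec': array([ 50.40760072, 487.83280401, 917.53063031])}
[361.9860075   26.65435328 975.00764318] [ 0.14223578  0.01235504 -0.98979539]
{'intrinsics': array([[356.75657626,   0.        , 250.6758107 ],
       [  0.        , 356.75657626, 188.61961046],
       [  0.        ,   0.        ,   1.        ]]), 'k1': -0.06494334923742091, 'rvec': array([ 0.27492172,  2.60054189, -1.57538683]), 'tvec': array([463.63895635, -54.60289899, 973.71923592])}
[623.9583528  779.09422745 412.0192563 ] [-0.18180802 -0.86217516 -0.47319378]
{'clock': 0.1, 'joint_pos': array([ 1.16833664e+00,  9.17886649e-02,  1.23176770e+00, -1.29312907e-05,
        1.81978784e+00, -5.67381853e-02]), 'joint_vel': array([-0.00022517,  0.00069776, -0.00124809, -0.00072914, -0.00063148,
       -0.00085609]), 'effort': array([ 2.22171424e-03, -4.60221004e+01, -4.19217110e+01, -7.62775699e-05,
        1.06770245e-02,  3.00142460e-05]), 'position': array([203.23450164, 564.21052268, 199.9596682 ]), 'tool_rot': array([-1.93211982e-04,  1.72002661e-01,  9.85096096e-01, -8.54219755e-04]), 'force': array([ 0.37722385, -0.03069744,  0.42012832]), 'moment': array([-0.02922976,  0.01431716, -0.05265347]), 'grasp_force': 0.0, 'width': 85.65087451778861}
```

View pics/t0.png

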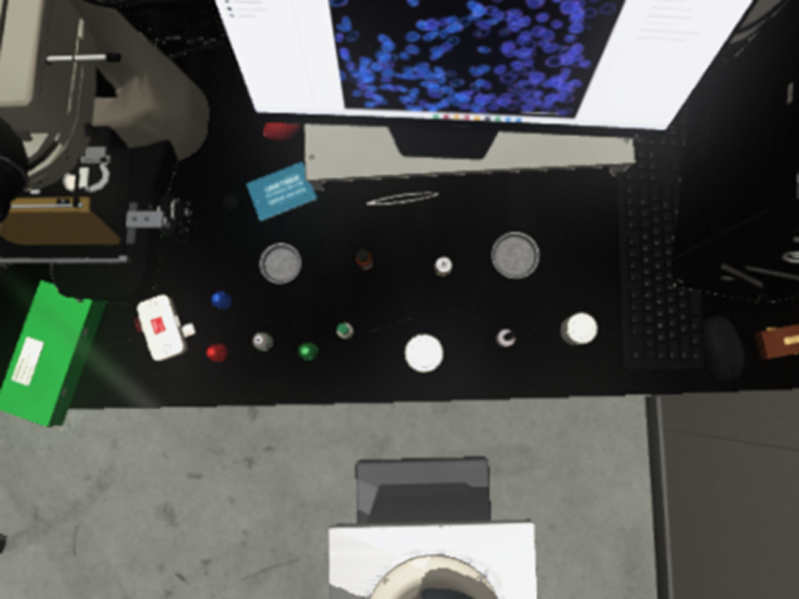

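View pics/s0.png

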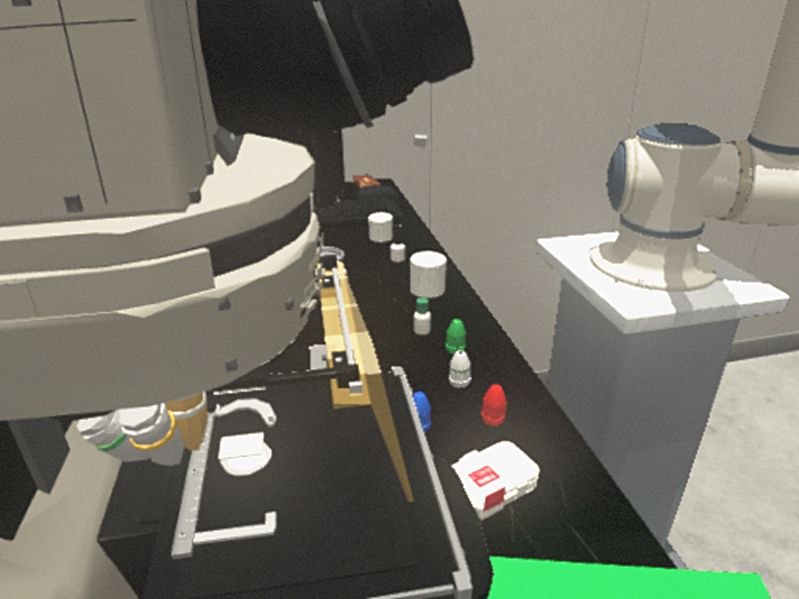

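```bash
python3 - <<'E'
from h import *
im=cv2.imread("pics/raw_t0.png")
cv2.imwrite("pics/c1.png",cv2.resize(im[135:255,125:395],None,fx=2.9,fy=2.9,interpolation=cv2.INTER_CUBIC))
s=cv2.imread("pics/raw_s0.png")
cv2.imwrite("pics/c2.png",cv2.resize(s[125:285,190:360],None,fx=3.7,fy=3.7,interpolation=cv2.INTER_CUBIC))
for n,u,v,z in [("bs",280,263,14),("bl",515,255,14),("oil",364,259,62),("w444",444,266,38),("w506",506,338,38),("lidL",424,353,56),("lidS",581,328,44),("long",262,341,46),("mount",345,330,50),("green",308,351,46),("red",217,353,46),("blue",221,299,46)]:
    p=at("top",u/1.5625,v/1.5625,z);print(n,p,"side px",proj("side",p)*1.5625)
E
```

```text
bs [565.9 229.7  14. ] side px [354.0625 375.625 ]
bl [ 567.4 -147.3   14. ] side px [323.75    254.21875]
oil [557.8  91.1  62. ] side px [344.0625  288.59375]
w444 [548.  -31.6  38. ] side px [341.5625 267.5   ]
w506 [ 433.1 -122.3   38. ] side px [399.6875  240.15625]
lidL [412.8   4.4  56. ] side px [429.375  257.8125]
lidS [ 444.4 -237.    44. ] side px [381.5625 216.25  ]
long [438.5 250.8  46. ] side px [461.5625 349.6875]
mount [451.4 122.9  50. ] side px [424.21875 298.4375 ]
green [421.3 180.3  46. ] side px [457.65625 318.90625]
red [422.  320.4  46. ] side px [495.78125 382.1875 ]
blue [505.3 315.1  46. ] side px [420.15625 389.84375]
```

View pics/c1.png

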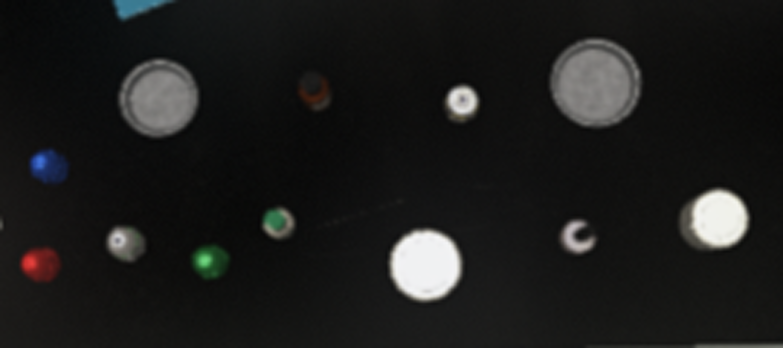

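View pics/c2.png

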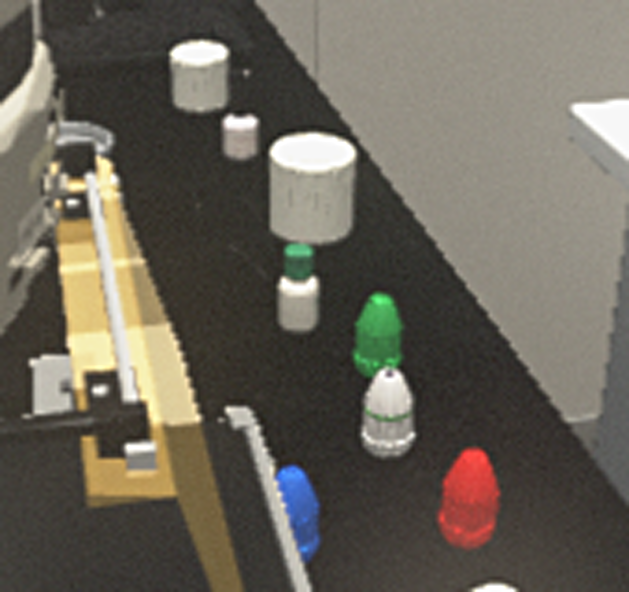

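Pale candidates (t0 px): (262,341) is a cone with a knurled foot and a thin green line, so it is objective_long, while blue (221,299), red (217,353) and green (308,351) are look-alikes. (444,265) is round with a concentric top, so it is objective_short. (506,338) is pale with a thin black cap (varnish) and (345,330) is white with a green screw cap (mountant). The bases are at (280,263) small and (515,255) large, and the lids at (424,353) large and (581,328) small. The crops confirm this.

```bash
python3 - <<'E'
from h import *
im=cv2.imread("pics/raw_t0.png");g=cv2.cvtColor(im,cv2.COLOR_BGR2GRAY)
def seg(n,u,v,r,th,z):
    u,v=u/1.5625,v/1.5625;x0,y0=int(u-r),int(v-r);w=g[y0:y0+2*r+1,x0:x0+2*r+1]
    w=cv2.resize(w,None,fx=4,fy=4,interpolation=cv2.INTER_CUBIC)
    cs=cv2.findContours((w>th).astype(np.uint8),cv2.RETR_EXTERNAL,cv2.CHAIN_APPROX_NONE)[0];c=max(cs,key=cv2.contourArea)
    (a,b),(MA,ma),_=cv2.fitEllipse(c);a,b=x0+(a-1.5)/4,y0+(b-1.5)/4
    P=at("top",a,b,z);s=np.linalg.norm(at("top",a+1,b,z)-P);print(n,np.round([a,b],1),P,"diam",np.round([MA/4*s,ma/4*s],1))
for th in(60,90):
    seg("bs",280,263,20,th,14);seg("bl",515,255,22,th,14)
for th in(90,120,160): seg("short",444,265,11,th,38);seg("long",262,341,11,th,20)
for th in(110,150,190): seg("lidL",424,353,18,th,56.5);seg("lidS",581,328,18,th,44.5)
# predicted circle centres: project top for short, foot for long
c=im[150:240,150:360];
E
```

```text
bs [179.3 168.3] [565.9 229.5  14. ] diam [65.  67.2]
bl [330.  163.1] [ 567.5 -148.4   14. ] diam [75.2 77.1]
bs [180.6 168.9] [564.2 226.2  14. ] diam [54.5 60.6]
bl [329.3 164.3] [ 564.6 -146.4   14. ] diam [64.2 71.2]
short [284.  169.5] [549.9 -31.1  38. ] diam [26.  26.3]
long [166.4 218.1] [441.  260.2  20. ] diam [21.6 24.8]
short [284.  169.4] [550.2 -31.2  38. ] diam [22.9 23.8]
long [165.5 217.5] [442.7 262.6  20. ] diam [15.4 17.7]
short [284.  169.3] [550.3 -31.2  38. ] diam [20.7 21.7]
long [165.3 217.3] [443.2 263.   20. ] diam [11.5 12.8]
lidL [271.3 225.9] [412.8   4.5  56.5] diam [55.6 56.2]
lidS [372.4 210. ] [ 444.2 -238.2   44.5] diam [47.1 47.7]
lidL [271.3 225.9] [412.8   4.5  56.5] diam [53.9 54.3]
lidS [372.5 210. ] [ 444.2 -238.4   44.5] diam [44.9 45.8]
lidL [271.3 225.9] [412.8   4.5  56.5] diam [54.2 54.7]
lidS [372.5 209.9] [ 444.3 -238.5   44.5] diam [42.5 43.8]
```

{"fn": "carry_out", "kwargs": {
  "moves": [
    [0, 0, 0, 0, 0, 10, 0.05],
    [0, 0, 0, 0, 0, 10, 0.05],
    [0, 0, 0, 0, 0, 10, 0.05],
    [0, 0, 0, 0, 0, 10, 0.05],
    [0, 0, 0, 0, 0, 10, 0.05],
    [0, 0, 0, 0, 0, 10, 0.05],
    [0, 0, 0, 0, 0, 10.2, 0.05],
    [0, 0, 0, 0, 0, 0, 0.05]
  ]
}}

```text
clock: 1.1
position: [203.3, 564.3, 200.4]
tool_rot: [0.0, 0.707, 0.708, -0.0]
force: [0.2, 0.0, 0.3]
width: 49.8
grasp_force: 0.0
```

```bash
python3 - <<'E'
from h import *
print(at("top",165.7,217.1,46),at("top",168.3,218.6,2), at("side",294.9,225.3,46),at("side",294.9,245.,2),proj("top",[438,254,46]),proj("top",[438,254,0]))
print(at("side",(240-0)/3.7+190,120/3.7+125,66))
im=cv2.imread("pics/raw_t0.png");
g=cv2.cvtColor(im,cv2.COLOR_BGR2GRAY)
print(g[209:228,157:178])
E
```

```text
[441.4 255.6  46. ] [441.2 259.9   2. ] [441.  255.4  46. ] [439.6 256.9   2. ] [166.4 218.5] [170.8 219.9]
[455.  -30.9  66. ]
[[ 16  16  15  14  15  13  13  14  13  14  14  12  12  13  12  12  11  12
   12  12  13]
 [ 16  15  15  14  15  14  15  14  14  15  13  11  13  12  11  11  13  12
   12  13  12]
 [ 17  15  17  16  15  14  14  14  14  13  12  12  12  12  11  13  12  14
   12  12  11]
 [ 16  17  17  17  16  14  15  20  27  25  24  22  20  18  15  13  14  13
   12  11  11]
 [ 14  16  15  16  15  16  26  52  73  69  64  57  54  46  31  19  14  13
   14  12  13]
 [ 15  15  15  15  15  23  54 101 131 125 112  99  93  78  58  35  19  13
   11  12  14]
 [ 16  16  15  15  18  45  99 152 178 172 144 119 105  91  76  59  35  18
   12  13  12]
 [ 16  15  15  14  26  76 143 184 200 199 179 135 108  96  86  76  56  32
   16  11  12]
 [ 17  16  15  15  35  96 159 167 139 169 196 149 113  98  86  75  65  47
   22  12  14]
 [ 16  17  15  16  39 101 161 167 137 169 185 143 112  99  89  77  68  51
   24  11  12]
 [ 16  17  14  16  37  91 153 179 176 185 162 126 107  96  86  75  66  51
   24  11  10]
 [ 16  15  15  16  31  73 123 147 150 148 131 113 102  89  73  63  61  48
   22   9  12]
 [ 17  16  16  15  21  47  88 116 122 119 112 107  97  82  66  62  59  47
   22  10  11]
 [ 17  17  17  15  16  25  51  82 101 104 102 102  97  78  64  56  46  30
   15  12  12]
 [ 17  17  18  18  17  16  24  44  66  82  89  92  96  80  59  40  26  15
   12  14  13]
 [ 16  17  16  17  17  15  15  19  30  46  61  67  77  69  49  25  14  14
   13  14  13]
 [ 17  16  17  17  16  15  14  15  14  21  26  29  34  33  24  15  13  13
   15  14  13]
 [ 17  18  18  17  18  15  16  16  16  15  15  14  13  14  14  15  14  14
   16  15  14]
 [ 17  17  17  17  16  15  16  15  16  16  16  15  14  14  14  14  14  14
   15  15  13]]
```

{"fn": "carry_out", "kwargs": {
  "moves": [
    [-0.0595, 0.0347, 0, 0, 0, 0, 0.05],
    [-0.0595, 0.0347, 0, 0, 0, 0, 0.05],
    [-0.0595, 0.0347, 0, 0, 0, 0, 0.05],
    [-0.0595, 0.0347, 0, 0, 0, 0, 0.05],
    [-0.0595, 0.0347, 0, 0, 0, 0, 0.05],
    [-0.0595, 0.0347, 0, 0, 0, 0, 0.05],
    [-0.0595, 0.0347, 0, 0, 0, 0, 0.05],
    [-0.0595, 0.0347, 0, 0, 0, 0, 0.05],
    [-0.0595, 0.0347, 0, 0, 0, 0, 0.05],
    [-0.0595, 0.0347, 0, 0, 0, 0, 0.05],
    [0, 0, 0.05, 0, 0, 0, 0.05],
    [0, 0, 0.05, 0, 0, 0, 0.05]
  ]
}}

```text
clock: 2.6
position: [518.7, 23.4, 99.9]
tool_rot: [0.0, 0.706, 0.708, 0.0]
force: [-0.0, 1.1, -0.6]
width: 50.1
grasp_force: 0.0
```

{"fn": "carry_out", "kwargs": {
  "moves": [
    [-0.0275, 0.0157, 0, 0, 0, 0, 0.05],
    [-0.0275, 0.0157, 0, 0, 0, 0, 0.05],
    [0, 0, 0, 0, 0, 0, 0.05],
    [0, 0, 0, 0, 0, 0, 0.05]
  ]
}}

```text
clock: 3.1
position: [549.2, -30.1, 100.9]
tool_rot: [-0.0, 0.707, 0.708, 0.0]
force: [-0.3, 0.7, -1.1]
width: 49.9
grasp_force: 0.0
```

```bash
python3 - <<'E'
from h import *
save("top","t1.png",(190,90,390,240),4)
print(bot.get_obs()["position"])
E
```

```text
[549.2547475  -29.81657684 101.00678149]
```

View pics/t1.png

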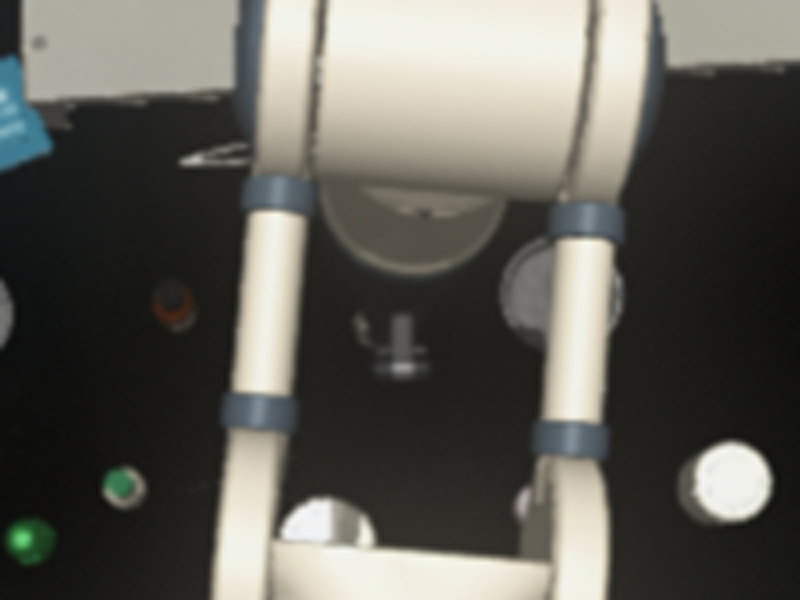

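{"fn": "carry_out", "kwargs": {
  "moves": [
    [-0.001, 0.0007, 0.03, 0, 0, 0, 0.05],
    [0, 0, 0.03, 0, 0, 0, 0.05],
    [0, 0, 0.015, 0, 0, 0, 0.05],
    [0, 0, 0.01, 0, 0, 0, 0.05],
    [0, 0, 0, 0, 0, 0, 0.05],
    [0, 0, 0, 0, 0, 0, 0.05],
    [0, 0, 0, 0, 0, 0, 0.02],
    [0, 0, 0, 0, 0, 0, 0.02],
    [0, 0, 0, 0, 0, 0, 0.02],
    [0, 0, 0, 0, 0, 0, 0.02],
    [0, 0, 0, 0, 0, 0, 0.02],
    [0, 0, 0, 0, 0, 0, 0.02]
  ],
  "grip_force": 30
}}

```text
clock: 4.65
position: [550.2, -31.5, 16.0]
tool_rot: [-0.0, 0.707, 0.707, -0.0]
force: [0.0, -0.9, 0.5]
width: 19.9
grasp_force: 0.0
```

```bash
python3 - <<'E'
from h import *
a=read_camera("top");b=read_camera("side")
f=lambda i,s:cv2.resize(cv2.cvtColor(i,4)[s],(400,300),interpolation=cv2.INTER_CUBIC)
cv2.imwrite("pics/p2.png",np.hstack([f(a,np.s_[120:240,204:364]),f(b,np.s_[110:230,180:340])]))
print(bot.get_obs()["width"],proj("side",[550,-31,38]),proj("top",[550,-31,38]))
E
```

```text
20.221347408491077 [217.8 171.3] [283.9 169.4]
```

View pics/p2.png

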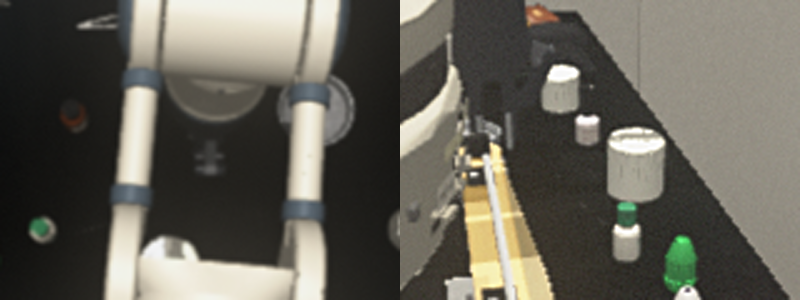

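{"fn": "carry_out", "kwargs": {
  "moves": [
    [0, 0, 0, 0, 0, 0, 0.05],
    [0, 0, 0, 0, 0, 0, 0.05],
    [0, 0, 0, 0, 0, 0, 0.05],
    [0, 0, 0, 0, 0, 0, 0.05],
    [0, 0, -0.03, 0, 0, 0, 0.05],
    [0, 0, -0.05, 0, 0, 0, 0.05],
    [0, 0, -0.05, 0, 0, 0, 0.05],
    [0, 0, 0, 0, 0, 0, 0.05],
    [0.05, -0.05, 0, 0, 0, 0, 0.05],
    [0.05, -0.05, 0, 0, 0, 0, 0.05],
    [0.05, -0.04, 0, 0, 0, 0, 0.05],
    [0, 0, 0, 0, 0, 0, 0.05]
  ]
}}

```text
clock: 6.25
position: [420.6, 108.4, 145.3]
tool_rot: [-0.0, 0.705, 0.709, 0.0]
force: [0.2, -0.1, 0.2]
width: 50.1
grasp_force: 0.0
```

```bash
python3 - <<'E'
from h import *
save("top","t3.png",(100,100,400,250),2.66)
E
```

```text
(no output)
```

View pics/t3.png

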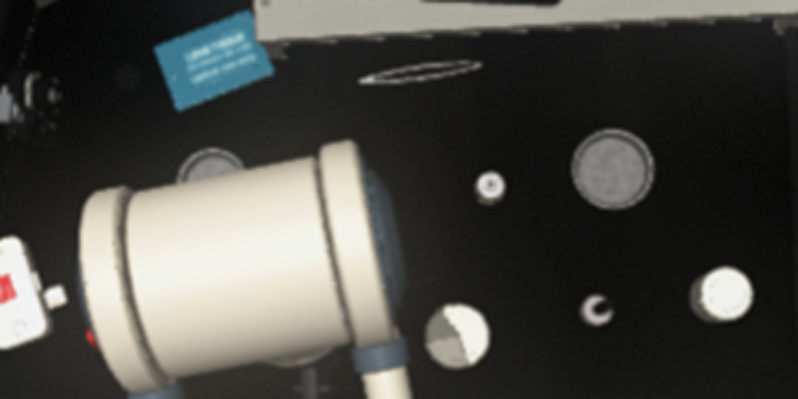

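{"fn": "carry_out", "kwargs": {
  "moves": [
    [-0.035, 0.0324, 0, 0, 0, 0, 0.05],
    [-0.035, 0.0324, 0, 0, 0, 0, 0.05],
    [-0.035, 0.0324, 0, 0, 0, 0, 0.05],
    [-0.0347, 0.0324, 0, 0, 0, 0, 0.05],
    [0, 0, 0.04, 0, 0, 0, 0.05],
    [0, 0, 0.03, 0, 0, 0, 0.05],
    [0, 0, 0, 0, 0, 0, 0.05],
    [0, 0, 0, 0, 0, 0, 0.05]
  ]
}}

```text
clock: 7.3
position: [552.9, -34.8, 76.9]
tool_rot: [0.0, 0.708, 0.707, 0.0]
force: [0.3, -0.5, 0.1]
width: 49.8
grasp_force: 0.0
```

{"fn": "carry_out", "kwargs": {
  "moves": [
    [0.0036, -0.0026, 0.03, 0, 0, 0, 0.05],
    [0, 0, 0.021, 0, 0, 0, 0.05],
    [0, 0, 0.01, 0, 0, 0, 0.05],
    [0, 0, 0, 0, 0, 0, 0.05],
    [0, 0, 0, 0, 0, 0, 0.05],
    [0, 0, 0, 0, 0, 0, 0.0],
    [0, 0, 0, 0, 0, 0, 0.0],
    [0, 0, 0, 0, 0, 0, 0.0],
    [0, 0, 0, 0, 0, 0, 0.0],
    [0, 0, 0, 0, 0, 0, 0.0],
    [0, 0, 0, 0, 0, 0, 0.0]
  ]
}}

```text
clock: 8.68
position: [549.8, -30.4, 14.9]
tool_rot: [-0.0, 0.707, 0.707, -0.0]
force: [-0.5, -0.2, 1.0]
width: 0.0
grasp_force: 0.0
```

```bash
python3 - <<'E'
from h import *
for z in(0,100,230,300): print(z,proj("top",[550,-31,z]),proj("top",[0,0,z]))
a=read_camera("top");cv2.imwrite("pics/p4.png",cv2.resize(cv2.convertScaleAbs(cv2.cvtColor(a,4)[130:205,234:334],alpha=2.5,beta=10),(800,600),interpolation=cv2.INTER_CUBIC))
o=bot.get_obs();print(o["joint_pos"],o["position"])
E
```

```text
0 [283.1 172.4] [278.1 400.1]
100 [285.4 164. ] [279.9 417.8]
230 [289.2 149.9] [283. 448.]
300 [291.9 140.1] [285.1 469.1]
[-1.16990611e-01  3.42917501e-03  1.65218906e+00  1.71240350e-05
  1.48607563e+00 -1.16774029e-01] [549.73587253 -30.36858429  14.92993859]
```

View pics/p4.png

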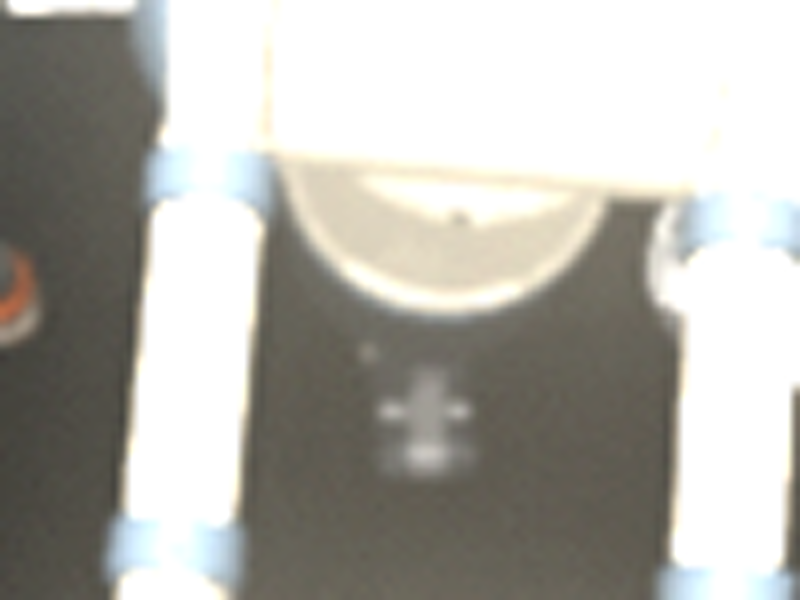

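{"fn": "carry_out", "kwargs": {
  "moves": [
    [0, 0, -0.04, 0, 0, 0, 0.0],
    [0, 0, -0.05, 0, 0, 0, 0.0],
    [0, -0.05, 0, 0, 0, 0, 0.0],
    [0.04, -0.05, 0, 0, 0, 0, 0.0],
    [0.05, -0.04, 0, 0, 0, 0, 0.0],
    [0, 0, 0, 0, 0, 0, 0.0],
    [0, 0, 0, 0, 0, 0, 0.0]
  ]
}}

```text
clock: 9.6
position: [412.3, 57.4, 105.3]
tool_rot: [0.001, 0.707, 0.707, 0.0]
force: [0.6, -0.9, -0.2]
width: 0.1
grasp_force: 0.0
```

```bash
python3 - <<'E'
from h import *
a=cv2.cvtColor(read_camera("top"),4);b=cv2.cvtColor(read_camera("side"),4)
o=bot.get_obs();p=o["position"];print(p,bot.finger_overhang,proj("top",p+[0,0,-8]),proj("side",p+[0,0,-8]))
r=cv2.imread("pics/raw_t0.png")
u,v=map(int,proj("side",p));
f=lambda i,s:cv2.resize(i[s],(400,300),interpolation=cv2.INTER_CUBIC)
top=np.hstack([f(r,np.s_[145:190,254:314]),f(a,np.s_[145:190,254:314])])
bot2=np.hstack([f(a,np.s_[130:280,150:350]),f(b,np.s_[v-60:v+60,u-80:u+80])])
cv2.imwrite("pics/p5.png",np.vstack([top,bot2]))
E
```

```text
[412.50733082  56.79562424 104.98473731] 8.0 [248.4 225.7] [281.1 157.6]
```

View pics/p5.png

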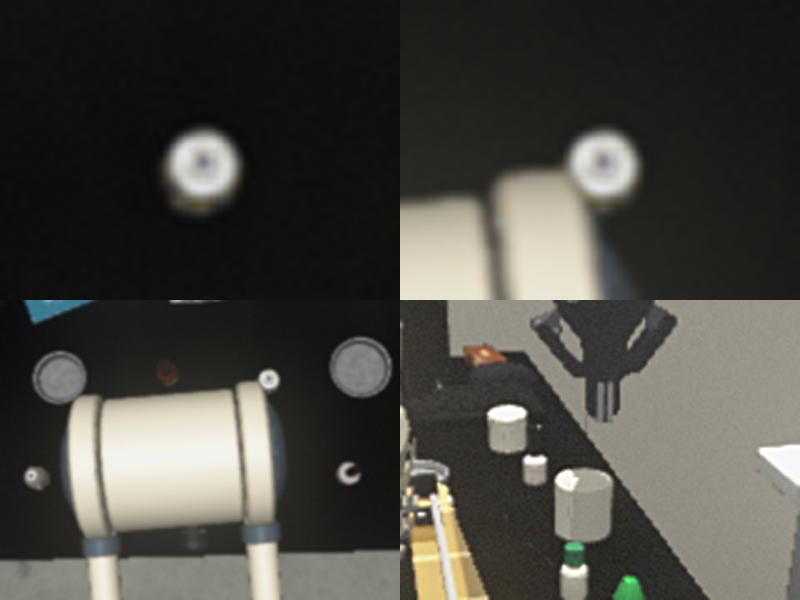

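```bash
python3 - <<'E'
from h import *
b=cv2.cvtColor(read_camera("side"),cv2.COLOR_RGB2GRAY)
p=bot.get_obs()["position"];print(p)
print(b[130:165,274:292])
for z in range(90,150,5): print(z,proj("side",[p[0],p[1],z]))
E
```

```text
[412.49028091  56.71326706 104.87729115]
[[145  78  51  46  49  63 118 124  84  61 123 127  79  49  60 142 145 143]
 [146  75  52  53  55  68 115 123  91  61 116 124  75  53  57 143 148 143]
 [145  79  45  52  51  66 117 122  92  59 118 127  80  51  58 143 146 144]
 [147  80  53  55  52  72 114 126  92  62 118 125  71  45  59 145 146 142]
 [144  82  49  55  56  64 117 122  87  70 120 125  68  52  60 143 146 141]
 [144  80  50  51  52  64 120 123  90  68 123 126  71  42  57 140 147 142]
 [148  77  50  55  57  69 117 126  87  70 121 123  70  49  55 141 145 144]
 [142  82  55  52  54  69 121 122  80  64 118 123  66  48  65 144 148 144]
 [148 117  64  52  51  67 117 123  79  70 120 126  62  52 123 150 145 144]
 [143 127  75  54  48  75 116 126  77  71 120 119  67  63 139 153 143 143]
 [143 129 127  83  63  86 119 123  74  67 116 120 132 131 147 148 145 142]
 [142 125 141 138 110 107 121 122  75  61 112 107 140 147 147 143 144 144]
 [144 126 143 148 138 117 124 115  78  69 110 100 138 144 144 144 143 140]
 [143 123 142 148 144 142 142 140 132 132 140 138 143 145 143 143 142 142]
 [145 123
[... 1080 characters left out ...]
81 140 145 142 142 140 144 141 142]
 [ 44  43  42  42  43  48  45  40  43  43  81 140 144 143 141 142 142 139]
 [ 50  48  49  47  41  38  42  44  40  40  62 139 148 145 143 143 142 142]
 [133 134 104  94  78  64  57  43  41  43  41  81 136 144 142 142 142 143]
 [162 164 163 159 160 160 157 111  85  59  35  40  79 134 145 144 144 140]
 [166 166 167 168 167 169 176 198 204 143  77  38  50 136 147 145 143 142]
 [163 165 161 163 164 163 161 177 180 200 175  85  40  76 138 151 143 140]]
90 [281.  160.4]
95 [281.  158.4]
100 [281.1 156.4]
105 [281.1 154.3]
110 [281.2 152.3]
115 [281.2 150.2]
120 [281.3 148.1]
125 [281.3 146. ]
130 [281.4 143.9]
135 [281.4 141.8]
140 [281.5 139.7]
145 [281.5 137.5]
```

{"fn": "carry_out", "kwargs": {
  "moves": [
    [-0.008, 0.039, 0, 0, 0, 0, 0.0],
    [-0.008, 0.039, 0, 0, 0, 0, 0.0],
    [0, 0, 0.03, 0, 0, 0, 0.0],
    [0, 0, 0.03, 0, 0, 0, 0.0],
    [0, 0, 0.02, 0, 0, 0, 0.0],
    [0, 0, 0, 0, 0, 0, 0.0],
    [0, 0, 0, 0, 0, 0, 0.0]
  ]
}}

```text
clock: 10.62
position: [490.7, 41.3, 26.2]
tool_rot: [0.001, 0.707, 0.707, 0.001]
force: [-0.8, -0.4, -0.0]
width: -0.2
grasp_force: 0.0
```

{"fn": "carry_out", "kwargs": {
  "moves": [
    [0, 0, 0.02, 0, 0, 0, 0.0],
    [0, 0, 0.016, 0, 0, 0, 0.0],
    [0, 0, 0.005, 0, 0, 0, 0.0],
    [0, 0, 0, 0, 0, 0, 0.0]
  ]
}}

```text
clock: 11.12
position: [489.9, 41.5, -15.9]
tool_rot: [-0.0, 0.707, 0.707, -0.0]
force: [0.0, 0.0, 0.3]
width: -0.5
grasp_force: 0.0
```

```bash
python3 - <<'E'
from h import *
b=cv2.cvtColor(read_camera("side"),4)
p=bot.get_obs()["position"];print(p)
for z in (0,5,10,20): print(z,proj("side",[p[0],p[1],z]))
u,v=map(int,proj("side",[p[0],p[1],10]));print(u,v)
cv2.imwrite("pics/p6.png",cv2.resize(b[v-30:v+30,u-40:u+40],(640,480),interpolation=cv2.INTER_CUBIC))
E
```

```text
[490.254879    41.51604596 -15.49572274]
0 [247.1 195.6]
5 [247.1 193.8]
10 [247. 192.]
20 [246.9 188.3]
247 192
```

View pics/p6.png

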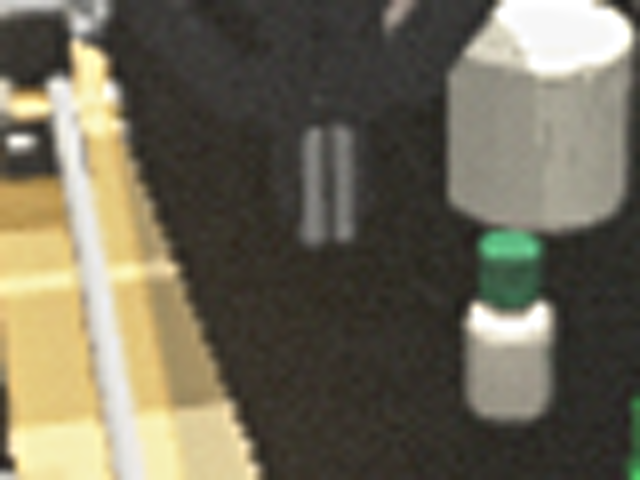

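The fingertips show at crop (328,244), which puts them about 8 mm above the table, although the reported TCP is −15.7. So the reported z is about 33 mm too low; I'll find the exact offset by touching the table.

{"fn": "carry_out", "kwargs": {
  "moves": [
    [0, 0, 0.004, 0, 0, 0, 0.0],
    [0, 0, 0, 0, 0, 0, 0.0]
  ]
}}

```text
clock: 11.42
position: [490.0, 41.5, -20.0]
tool_rot: [0.0, 0.707, 0.707, 0.0]
force: [-0.2, 0.9, 0.3]
width: 0.1
grasp_force: 0.0
```

{"fn": "carry_out", "kwargs": {
  "moves": [
    [0, 0, 0.002, 0, 0, 0, 0.0],
    [0, 0, 0, 0, 0, 0, 0.0]
  ]
}}

```text
clock: 11.68
position: [489.8, 41.5, -22.2]
tool_rot: [-0.0, 0.707, 0.707, -0.0]
force: [0.6, 0.0, 0.6]
width: -0.1
grasp_force: 0.0
```

{"fn": "carry_out", "kwargs": {
  "moves": [
    [0, 0, 0.002, 0, 0, 0, 0.0],
    [0, 0, 0, 0, 0, 0, 0.0]
  ]
}}

```text
clock: 11.92
position: [489.8, 41.5, -24.2]
tool_rot: [-0.0, 0.707, 0.707, -0.0]
force: [-0.6, 0.2, 0.3]
width: -0.2
grasp_force: 0.0
```

{"fn": "carry_out", "kwargs": {
  "moves": [
    [0, 0, 0.002, 0, 0, 0, 0.0],
    [0, 0, 0, 0, 0, 0, 0.0]
  ]
}}

```text
clock: 12.18
position: [489.8, 41.5, -26.3]
tool_rot: [-0.0, 0.707, 0.707, -0.0]
force: [-0.6, -0.1, -0.1]
width: -0.1
grasp_force: 0.0
```

{"fn": "carry_out", "kwargs": {
  "moves": [
    [0, 0, 0.0015, 0, 0, 0, 0.0],
    [0, 0, 0, 0, 0, 0, 0.0]
  ]
}}

```text
clock: 12.42
position: [489.8, 41.5, -27.7]
tool_rot: [-0.0, 0.707, 0.707, -0.0]
force: [-0.6, 0.4, -0.2]
width: -0.3
grasp_force: 0.0
```

{"fn": "carry_out", "kwargs": {
  "moves": [
    [0, 0, 0.001, 0, 0, 0, 0.0],
    [0, 0, 0, 0, 0, 0, 0.0]
  ]
}}

```text
clock: 12.68
position: [489.9, 41.5, -28.6]
tool_rot: [-0.0, 0.707, 0.707, -0.0]
force: [-0.1, 0.4, -0.6]
width: -0.3
grasp_force: 0.0
```

{"fn": "carry_out", "kwargs": {
  "moves": [
    [0, 0, 0.001, 0, 0, 0, 0.0],
    [0, 0, 0, 0, 0, 0, 0.0]
  ]
}}

```text
clock: 12.92
position: [489.9, 41.5, -29.6]
tool_rot: [-0.0, 0.707, 0.707, -0.0]
force: [1.2, -0.4, -0.2]
width: 0.1
grasp_force: 0.0
```

{"fn": "carry_out", "kwargs": {
  "moves": [
    [0, 0, 0.001, 0, 0, 0, 0.0],
    [0, 0, 0, 0, 0, 0, 0.0]
  ]
}}

```text
clock: 13.18
position: [490.1, 41.5, -30.1]
tool_rot: [0.0, 0.707, 0.707, 0.0]
force: [-2.3, 0.3, 3.6]
width: -0.1
grasp_force: 1.8
```

Contact with the table is at TCP z = −30, so real tip z = reported TCP z + 30 with the fingers shut. The earlier closes simply passed above the objective. Retrying with that correction.

{"fn": "carry_out", "kwargs": {
  "moves": [
    [0, 0, -0.03, 0, 0, 0, 0.05],
    [0, 0, -0.05, 0, 0, 0, 0.05],
    [-0.024, 0.02, 0, 0, 0, 0, 0.05],
    [-0.0245, 0.02, 0, 0, 0, 0, 0.05],
    [-0.024, 0.02, 0, 0, 0, 0, 0.05],
    [0, 0, 0, 0, 0, 0, 0.05],
    [0, 0, 0, 0, 0, 0, 0.05]
  ]
}}

```text
clock: 14.05
position: [549.5, -30.6, 49.0]
tool_rot: [-0.001, 0.707, 0.707, -0.0]
force: [0.3, -0.3, 0.5]
width: 50.0
grasp_force: 0.0
```

{"fn": "carry_out", "kwargs": {
  "moves": [
    [-0.0005, 0.0005, 0.03, 0, 0, 0, 0.05],
    [0, 0, 0.02, 0, 0, 0, 0.05],
    [0, 0, 0.015, 0, 0, 0, 0.05],
    [0, 0, 0.006, 0, 0, 0, 0.05],
    [0, 0, 0, 0, 0, 0, 0.05],
    [0, 0, 0, 0, 0, 0, 0.01],
    [0, 0, 0, 0, 0, 0, 0.01],
    [0, 0, 0, 0, 0, 0, 0.01],
    [0, 0, 0, 0, 0, 0, 0.01],
    [0, 0, 0, 0, 0, 0, 0.01]
  ]
}}

```text
clock: 15.3
position: [551.2, -31.6, -20.3]
tool_rot: [0.001, 0.707, 0.707, 0.001]
force: [-0.6, -0.8, 5.7]
width: 23.3
grasp_force: 30.0
```

{"fn": "carry_out", "kwargs": {
  "moves": [
    [0, 0, -0.005, 0, 0, 0, 0.01],
    [0, 0, -0.02, 0, 0, 0, 0.01],
    [0, 0, -0.03, 0, 0, 0, 0.01],
    [0, 0, -0.03, 0, 0, 0, 0.01],
    [0, 0, 0, 0, 0, 0, 0.01],
    [0, 0, 0, 0, 0, 0, 0.01]
  ]
}}

```text
clock: 16.05
position: [550.1, -31.5, 63.0]
tool_rot: [-0.0, 0.707, 0.707, -0.0]
force: [0.7, -0.1, -2.7]
width: 23.8
grasp_force: 29.6
```

{"fn": "carry_out", "kwargs": {
  "moves": [
    [0.03, 0.002, -0.01, 0, 0, 0, 0.01],
    [0.033, 0.002, 0, 0, 0, 0, 0.01],
    [0.033, 0.002, 0, 0, 0, 0, 0.01],
    [0.033, 0.002, 0, 0, 0, 0, 0.01],
    [0.033, 0.002, 0, 0, 0, 0, 0.01],
    [0.033, 0.002, 0, 0, 0, 0, 0.01],
    [0.033, 0.002, 0, 0, 0, 0, 0.01],
    [0.033, 0.0018, 0, 0, 0, 0, 0.01],
    [0, 0, 0, 0, 0, 0, 0.01],
    [0, 0, 0, 0, 0, 0, 0.01]
  ]
}}

```text
clock: 17.3
position: [565.6, 228.8, 72.0]
tool_rot: [-0.0, 0.707, 0.707, -0.001]
force: [0.3, -0.2, -0.6]
width: 23.1
grasp_force: 29.6
```

{"fn": "carry_out", "kwargs": {
  "moves": [
    [0.0005, 0, 0.03, 0, 0, 0, 0.01],
    [0, 0, 0.03, 0, 0, 0, 0.01],
    [0, 0, 0.015, 0, 0, 0, 0.01],
    [0, 0, 0.008, 0, 0, 0, 0.01],
    [0, 0, 0.002, 0, 0, 0, 0.01],
    [0, 0, 0, 0, 0, 0, 0.01],
    [0, 0, 0, 0, 0, 0, 0.01]
  ]
}}

```text
clock: 18.18
position: [566.9, 230.2, -10.4]
tool_rot: [0.0, 0.707, 0.707, 0.001]
force: [0.5, -0.6, -0.9]
width: 23.6
grasp_force: 29.6
```

{"fn": "carry_out", "kwargs": {
  "moves": [
    [0, 0, 0.001, 0, 0, 0, 0.01],
    [0, 0, 0, 0, 0, 0, 0.01]
  ]
}}

```text
clock: 18.42
position: [566.3, 230.0, -12.4]
tool_rot: [0.0, 0.707, 0.707, 0.0]
force: [-0.9, -0.7, -1.8]
width: 23.6
grasp_force: 29.6
```

{"fn": "carry_out", "kwargs": {
  "moves": [
    [0, 0, 0.001, 0, 0, 0, 0.01],
    [0, 0, 0, 0, 0, 0, 0.01]
  ]
}}

```text
clock: 18.68
position: [566.2, 229.9, -13.7]
tool_rot: [-0.0, 0.707, 0.707, -0.0]
force: [-0.1, 0.9, -1.5]
width: 23.5
grasp_force: 29.6
```

{"fn": "carry_out", "kwargs": {
  "moves": [
    [0, 0, 0.001, 0, 0, 0, 0.01],
    [0, 0, 0, 0, 0, 0, 0.01]
  ]
}}

```text
clock: 18.92
position: [566.2, 229.9, -14.7]
tool_rot: [-0.0, 0.707, 0.707, -0.0]
force: [0.8, -0.2, -1.8]
width: 23.4
grasp_force: 29.6
```

{"fn": "carry_out", "kwargs": {
  "moves": [
    [0, 0, 0.001, 0, 0, 0, 0.01],
    [0, 0, 0, 0, 0, 0, 0.01]
  ]
}}

```text
clock: 19.18
position: [566.4, 230.0, -15.2]
tool_rot: [0.0, 0.707, 0.707, 0.0]
force: [-1.0, -0.7, 0.4]
width: 23.7
grasp_force: 29.7
```

{"fn": "carry_out", "kwargs": {
  "moves": [
    [0, 0, 0.001, 0, 0, 0, 0.01],
    [0, 0, 0, 0, 0, 0, 0.01]
  ]
}}

```text
clock: 19.42
position: [566.5, 230.1, -15.3]
tool_rot: [0.0, 0.707, 0.707, 0.0]
force: [-2.6, -0.3, 5.8]
width: 23.5
grasp_force: 30.3
```

{"fn": "carry_out", "kwargs": {
  "moves": [
    [0, 0, -0.001, 0, 0, 0, 0.026],
    [0, 0, 0, 0, 0, 0, 0.032],
    [0, 0, 0, 0, 0, 0, 0.036],
    [0, 0, 0, 0, 0, 0, 0.04],
    [0, 0, 0, 0, 0, 0, 0.04],
    [0, 0, -0.01, 0, 0, 0, 0.045],
    [0, 0, -0.03, 0, 0, 0, 0.05],
    [0, 0, -0.04, 0, 0, 0, 0.05],
    [0, 0, -0.02, 0, 0, 0, 0.05],
    [0.013, -0.062, 0, 0, 0, 0, 0.05],
    [0.013, -0.062, 0, 0, 0, 0, 0.05],
    [0, 0, 0, 0, 0, 0, 0.05]
  ]
}}

```text
clock: 20.92
position: [440.1, 256.1, 83.5]
tool_rot: [-0.001, 0.706, 0.708, -0.001]
force: [0.4, 0.5, 0.2]
width: 50.2
grasp_force: 0.0
```

{"fn": "carry_out", "kwargs": {
  "moves": [
    [0, 0, 0, 0, 0, 0, 0.05],
    [0, 0, 0, 0, 0, 0, 0.05]
  ]
}}

```text
clock: 21.18
position: [445.0, 255.5, 84.8]
tool_rot: [0.0, 0.707, 0.707, 0.0]
force: [0.5, -0.2, 0.6]
width: 49.9
grasp_force: 0.0
```

{"fn": "carry_out", "kwargs": {
  "moves": [
    [0.0005, -0.004, 0.03, 0, 0, 0, 0.05],
    [0, 0, 0.03, 0, 0, 0, 0.05],
    [0, 0, 0.03, 0, 0, 0, 0.05],
    [0, 0, 0.015, 0, 0, 0, 0.05],
    [0, 0, 0.005, 0, 0, 0, 0.05],
    [0, 0, 0, 0, 0, 0, 0.05],
    [0, 0, 0, 0, 0, 0, 0.01],
    [0, 0, 0, 0, 0, 0, 0.01],
    [0, 0, 0, 0, 0, 0, 0.01],
    [0, 0, 0, 0, 0, 0, 0.01],
    [0, 0, 0, 0, 0, 0, 0.01],
    [0, 0, 0, 0, 0, 0, 0.01]
  ]
}}

```text
clock: 22.68
position: [440.8, 256.6, -24.1]
tool_rot: [0.0, 0.707, 0.707, 0.001]
force: [-0.7, 0.4, 5.5]
width: 23.8
grasp_force: 30.2
```

{"fn": "carry_out", "kwargs": {
  "moves": [
    [0, 0, -0.01, 0, 0, 0, 0.01],
    [0, 0, -0.03, 0, 0, 0, 0.01],
    [0, 0, -0.04, 0, 0, 0, 0.01],
    [0, 0, -0.02, 0, 0, 0, 0.01],
    [-0.03, 0.01, 0, 0, 0, 0, 0.01],
    [-0.035, 0.011, 0, 0, 0, 0, 0.01],
    [-0.035, 0.011, 0, 0, 0, 0, 0.01],
    [-0.035, 0.011, 0, 0, 0, 0, 0.01],
    [-0.035, 0.011, 0, 0, 0, 0, 0.01],
    [-0.035, 0.011, 0, 0, 0, 0, 0.01],
    [-0.035, 0.011, 0, 0, 0, 0, 0.01]
  ]
}}

```text
clock: 24.05
position: [515.7, 15.0, 73.8]
tool_rot: [-0.0, 0.707, 0.707, -0.0]
force: [1.6, -0.2, -1.0]
width: 23.8
grasp_force: 29.5
```

{"fn": "carry_out", "kwargs": {
  "moves": [
    [-0.035, 0.011, 0, 0, 0, 0, 0.01],
    [-0.035, 0.011, 0, 0, 0, 0, 0.01],
    [-0.035, 0.011, 0, 0, 0, 0, 0.01],
    [-0.035, 0.011, 0, 0, 0, 0, 0.01],
    [-0.02, 0.006, 0, 0, 0, 0, 0.01],
    [0, 0, 0, 0, 0, 0, 0.01],
    [0, 0, 0, 0, 0, 0, 0.01],
    [0, 0, 0, 0, 0, 0, 0.01]
  ]
}}

```text
clock: 25.05
position: [565.8, -142.8, 74.5]
tool_rot: [-0.0, 0.707, 0.707, 0.0]
force: [-0.2, 0.7, -0.4]
width: 23.6
grasp_force: 29.6
```

{"fn": "carry_out", "kwargs": {
  "moves": [
    [-0.0055, 0.0015, 0.02, 0, 0, 0, 0.01],
    [0, 0, 0.03, 0, 0, 0, 0.01],
    [0, 0, 0.02, 0, 0, 0, 0.01],
    [0, 0, 0.014, 0, 0, 0, 0.01],
    [0, 0, 0.005, 0, 0, 0, 0.01],
    [0, 0, 0, 0, 0, 0, 0.01],
    [0, 0, 0, 0, 0, 0, 0.01]
  ]
}}

```text
clock: 25.92
position: [568.1, -149.6, -13.3]
tool_rot: [0.001, 0.707, 0.707, 0.0]
force: [-0.7, 0.1, -0.9]
width: 23.9
grasp_force: 29.6
```

{"fn": "carry_out", "kwargs": {
  "moves": [
    [0, 0, 0.001, 0, 0, 0, 0.01],
    [0, 0, 0.001, 0, 0, 0, 0.01]
  ]
}}

```text
clock: 26.18
position: [567.6, -149.5, -16.1]
tool_rot: [0.0, 0.707, 0.707, 0.0]
force: [0.2, -0.4, -1.4]
width: 23.8
grasp_force: 29.6
```

{"fn": "carry_out", "kwargs": {
  "moves": [
    [0, 0, 0.001, 0, 0, 0, 0.01],
    [0, 0, 0, 0, 0, 0, 0.01]
  ]
}}

```text
clock: 26.42
position: [567.3, -149.3, -17.7]
tool_rot: [-0.0, 0.707, 0.707, -0.0]
force: [-0.9, -0.7, -0.8]
width: 23.7
grasp_force: 29.6
```

{"fn": "carry_out", "kwargs": {
  "moves": [
    [0, 0, 0.001, 0, 0, 0, 0.01],
    [0, 0, 0, 0, 0, 0, 0.01]
  ]
}}

```text
clock: 26.68
position: [567.3, -149.4, -18.7]
tool_rot: [-0.0, 0.707, 0.707, -0.0]
force: [-0.4, 0.2, -1.1]
width: 23.5
grasp_force: 29.6
```

{"fn": "carry_out", "kwargs": {
  "moves": [
    [0, 0, 0.0007, 0, 0, 0, 0.01],
    [0, 0, 0, 0, 0, 0, 0.01]
  ]
}}

```text
clock: 26.92
position: [567.3, -149.4, -19.3]
tool_rot: [-0.0, 0.707, 0.707, -0.0]
force: [0.2, -0.2, -0.9]
width: 23.3
grasp_force: 29.6
```

{"fn": "carry_out", "kwargs": {
  "moves": [
    [0, 0, 0.0007, 0, 0, 0, 0.01],
    [0, 0, 0, 0, 0, 0, 0.01]
  ]
}}

```text
clock: 27.18
position: [567.4, -149.4, -19.4]
tool_rot: [0.0, 0.707, 0.707, 0.0]
force: [-2.2, 0.1, 2.3]
width: 23.7
grasp_force: 29.9
```

{"fn": "carry_out", "kwargs": {
  "moves": [
    [0, 0, 0.0007, 0, 0, 0, 0.01],
    [0, 0, 0, 0, 0, 0, 0.01]
  ]
}}

```text
clock: 27.42
position: [567.5, -149.5, -19.4]
tool_rot: [0.0, 0.707, 0.707, 0.0]
force: [-3.7, 1.3, 6.4]
width: 23.7
grasp_force: 30.3
```

{"fn": "carry_out", "kwargs": {
  "moves": [
    [0, 0, -0.001, 0, 0, 0, 0.026],
    [0, 0, 0, 0, 0, 0, 0.029],
    [0, 0, 0, 0, 0, 0, 0.031],
    [0, 0, 0, 0, 0, 0, 0.031],
    [0, 0, -0.01, 0, 0, 0, 0.034],
    [0, 0, -0.03, 0, 0, 0, 0.05],
    [0, 0, -0.04, 0, 0, 0, 0.068],
    [0, 0, -0.02, 0, 0, 0, 0.068],
    [-0.04, -0.055, 0, 0, 0, 0, 0.068],
    [-0.049, -0.055, 0, 0, 0, 0, 0.068],
    [0, -0.013, 0, 0, 0, 0, 0.068],
    [0, 0, 0, 0, 0, 0, 0.068]
  ]
}}

```text
clock: 28.92
position: [456.8, -227.6, 80.5]
tool_rot: [0.0, 0.708, 0.707, 0.0]
force: [-0.3, 0.1, -0.1]
width: 67.8
grasp_force: 0.0
```

{"fn": "carry_out", "kwargs": {
  "moves": [
    [0, 0, 0, 0, 0, 0, 0.068],
    [0, 0, 0, 0, 0, 0, 0.068]
  ]
}}

```text
clock: 29.18
position: [458.0, -226.9, 80.2]
tool_rot: [-0.0, 0.707, 0.708, 0.0]
force: [0.7, -0.1, -0.3]
width: 68.2
grasp_force: 0.0
```

```bash
python3 - <<'E'
from h import *
a=cv2.cvtColor(read_camera("top"),4)
f=lambda u,v:cv2.resize(a[v-22:v+23,u-30:u+31],(400,300),interpolation=cv2.INTER_CUBIC)
cv2.imwrite("pics/p7.png",np.hstack([f(180,168),f(330,163)]))
g=cv2.cvtColor(a,cv2.COLOR_BGR2GRAY)
cv2.imwrite("pics/full7.png",a)
for x,y,u in((566,230,"s"),(567.5,-149.4,"l")): print(u,proj("top",[x,y,43]),proj("top",[x,y,51]),proj("top",[x,y,14]))
E
```

```text
s [176.6 165.9] [175.9 165.2] [179.1 168.3]
l [332.5 160.6] [333.1 159.8] [330.4 163.1]
```

View pics/p7.png

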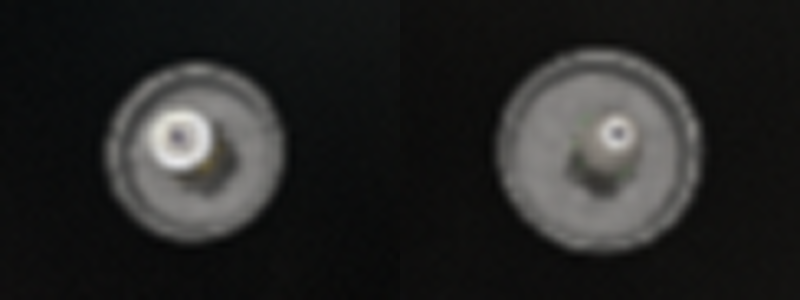

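Both objectives stand upright in their bases: the short one's top is at crop (180,138), the long one's tip at (617,132). Next, the small lid.

{"fn": "carry_out", "kwargs": {
  "moves": [
    [-0.0114, -0.0138, 0.0, 0, 0, 0, 0.068],
    [0, 0, 0.02, 0, 0, 0, 0.068],
    [0, 0, 0, 0, 0, 0, 0.068],
    [0, 0, 0, 0, 0, 0, 0.068]
  ]
}}

```text
clock: 29.72
position: [443.1, -238.9, 59.8]
tool_rot: [-0.001, 0.707, 0.707, -0.0]
force: [0.1, -0.4, 0.8]
width: 67.8
grasp_force: 0.0
```

{"fn": "carry_out", "kwargs": {
  "moves": [
    [0.0005, 0.001, 0.03, 0, 0, 0, 0.068],
    [0, 0, 0.03, 0, 0, 0, 0.068],
    [0, 0, 0.015, 0, 0, 0, 0.068],
    [0, 0, 0.005, 0, 0, 0, 0.068],
    [0, 0, 0, 0, 0, 0, 0.068],
    [0, 0, 0, 0, 0, 0, 0.03],
    [0, 0, 0, 0, 0, 0, 0.03],
    [0, 0, 0, 0, 0, 0, 0.03],
    [0, 0, 0, 0, 0, 0, 0.03],
    [0, 0, 0, 0, 0, 0, 0.03],
    [0, 0, 0, 0, 0, 0, 0.03]
  ]
}}

```text
clock: 31.1
position: [445.0, -239.1, -18.5]
tool_rot: [0.001, 0.707, 0.707, 0.0]
force: [-0.9, -0.2, 5.6]
width: 44.6
grasp_force: 32.5
```

{"fn": "carry_out", "kwargs": {
  "moves": [
    [0, 0, -0.01, 0, 0, 0, 0.03],
    [0, 0, -0.03, 0, 0, 0, 0.03],
    [0, 0, -0.04, 0, 0, 0, 0.03],
    [0, 0, -0.02, 0, 0, 0, 0.03],
    [0.036, 0.0093, 0, 0, 0, 0, 0.03],
    [0.036, 0.0093, 0, 0, 0, 0, 0.03],
    [0.036, 0.0093, 0, 0, 0, 0, 0.03],
    [0.036, 0.0093, 0, 0, 0, 0, 0.03],
    [0.036, 0.0093, 0, 0, 0, 0, 0.03],
    [0.036, 0.0093, 0, 0, 0, 0, 0.03],
    [0.036, 0.0093, 0, 0, 0, 0, 0.03]
  ]
}}

```text
clock: 32.48
position: [509.2, 14.6, 79.6]
tool_rot: [-0.0, 0.707, 0.707, -0.0]
force: [0.6, 0.2, -0.5]
width: 44.6
grasp_force: 31.9
```

{"fn": "carry_out", "kwargs": {
  "moves": [
    [0.036, 0.0093, 0, 0, 0, 0, 0.03],
    [0.036, 0.0093, 0, 0, 0, 0, 0.03],
    [0.036, 0.0093, 0, 0, 0, 0, 0.03],
    [0.036, 0.0093, 0, 0, 0, 0, 0.03],
    [0.036, 0.0093, 0, 0, 0, 0, 0.03],
    [0.036, 0.0093, 0, 0, 0, 0, 0.03],
    [0, 0, 0, 0, 0, 0, 0.03],
    [0, 0, 0, 0, 0, 0, 0.03],
    [0, 0, 0, 0, 0, 0, 0.03]
  ]
}}

```text
clock: 33.6
position: [565.2, 228.3, 80.2]
tool_rot: [0.0, 0.708, 0.707, -0.0]
force: [-0.0, -0.4, -0.5]
width: 44.6
grasp_force: 31.9
```

{"fn": "carry_out", "kwargs": {
  "moves": [
    [0.0014, 0.0006, 0.01, 0, 0, 0, 0.03],
    [0, 0, 0.02, 0, 0, 0, 0.03],
    [0, 0, 0.02, 0, 0, 0, 0.03],
    [0, 0, 0.02, 0, 0, 0, 0.03],
    [0, 0, 0.01, 0, 0, 0, 0.03],
    [0, 0, 0.006, 0, 0, 0, 0.03],
    [0, 0, 0, 0, 0, 0, 0.03],
    [0, 0, 0, 0, 0, 0, 0.03]
  ]
}}

```text
clock: 34.6
position: [566.5, 231.0, -4.7]
tool_rot: [0.0, 0.707, 0.707, 0.001]
force: [0.8, -0.7, 1.0]
width: 44.5
grasp_force: 31.9
```

{"fn": "carry_out", "kwargs": {
  "moves": [
    [0, 0, 0.002, 0, 0, 0, 0.03],
    [0, 0, 0.001, 0, 0, 0, 0.03],
    [0, 0, 0, 0, 0, 0, 0.03]
  ]
}}

```text
clock: 34.98
position: [565.9, 230.7, -8.6]
tool_rot: [0.0, 0.707, 0.707, -0.0]
force: [-0.5, -0.3, -0.8]
width: 44.4
grasp_force: 31.9
```

{"fn": "carry_out", "kwargs": {
  "moves": [
    [0, 0, 0.001, 0, 0, 0, 0.03],
    [0, 0, 0.001, 0, 0, 0, 0.03],
    [0, 0, 0, 0, 0, 0, 0.03]
  ]
}}

```text
clock: 35.35
position: [565.8, 230.8, -10.8]
tool_rot: [-0.0, 0.707, 0.707, -0.0]
force: [0.5, 0.3, -0.4]
width: 44.6
grasp_force: 31.9
```

{"fn": "carry_out", "kwargs": {
  "moves": [
    [0, 0, 0.001, 0, 0, 0, 0.03],
    [0, 0, 0.0005, 0, 0, 0, 0.03],
    [0, 0, 0, 0, 0, 0, 0.03]
  ]
}}

```text
clock: 35.72
position: [565.9, 230.7, -12.2]
tool_rot: [-0.0, 0.707, 0.707, -0.0]
force: [0.1, 0.4, -0.4]
width: 44.4
grasp_force: 31.9
```

{"fn": "carry_out", "kwargs": {
  "moves": [
    [0, 0, 0.001, 0, 0, 0, 0.03],
    [0, 0, 0, 0, 0, 0, 0.03],
    [0, 0, 0, 0, 0, 0, 0.03]
  ]
}}

```text
clock: 36.1
position: [566.0, 230.8, -13.0]
tool_rot: [0.0, 0.707, 0.707, 0.0]
force: [0.1, 0.3, 1.2]
width: 44.7
grasp_force: 32.0
```

{"fn": "carry_out", "kwargs": {
  "moves": [
    [0, 0, 0.001, 0, 0, 0, 0.03],
    [0, 0, 0, 0, 0, 0, 0.03],
    [0, 0, 0, 0, 0, 0, 0.03]
  ]
}}

```text
clock: 36.48
position: [566.2, 230.9, -13.5]
tool_rot: [0.0, 0.707, 0.707, 0.0]
force: [-0.7, -0.7, 5.6]
width: 44.6
grasp_force: 32.4
```

{"fn": "carry_out", "kwargs": {
  "moves": [
    [0, 0, -0.001, 0, 0, 0, 0.048],
    [0, 0, 0, 0, 0, 0, 0.052],
    [0, 0, 0, 0, 0, 0, 0.056],
    [0, 0, 0, 0, 0, 0, 0.056],
    [0, 0, -0.02, 0, 0, 0, 0.06],
    [0, 0, -0.04, 0, 0, 0, 0.076],
    [0, 0, -0.05, 0, 0, 0, 0.076],
    [-0.05, -0.036, 0, 0, 0, 0, 0.076],
    [-0.05, -0.036, 0, 0, 0, 0, 0.076],
    [-0.05, -0.036, 0, 0, 0, 0, 0.076],
    [-0.05, -0.036, 0, 0, 0, 0, 0.076],
    [-0.026, -0.009, 0, 0, 0, 0, 0.076]
  ]
}}

```text
clock: 37.98
position: [411.7, 3.1, 98.8]
tool_rot: [0.001, 0.708, 0.706, 0.001]
force: [1.2, -0.6, 0.6]
width: 76.1
grasp_force: 0.0
```

{"fn": "carry_out", "kwargs": {
  "moves": [
    [0, 0, 0, 0, 0, 0, 0.076],
    [0, 0, 0, 0, 0, 0, 0.076]
  ]
}}

```text
clock: 38.22
position: [413.5, 5.2, 98.0]
tool_rot: [0.001, 0.707, 0.707, 0.001]
force: [0.5, 0.4, -0.2]
width: 76.2
grasp_force: 0.0
```

{"fn": "carry_out", "kwargs": {
  "moves": [
    [-0.0007, -0.0005, 0.03, 0, 0, 0, 0.076],
    [0, 0, 0.03, 0, 0, 0, 0.076],
    [0, 0, 0.03, 0, 0, 0, 0.076],
    [0, 0, 0.017, 0, 0, 0, 0.076],
    [0, 0, 0.007, 0, 0, 0, 0.076],
    [0, 0, 0, 0, 0, 0, 0.076],
    [0, 0, 0, 0, 0, 0, 0.04],
    [0, 0, 0, 0, 0, 0, 0.04],
    [0, 0, 0, 0, 0, 0, 0.04],
    [0, 0, 0, 0, 0, 0, 0.04],
    [0, 0, 0, 0, 0, 0, 0.04],
    [0, 0, 0, 0, 0, 0, 0.04]
  ]
}}

```text
clock: 39.72
position: [413.3, 4.0, -16.0]
tool_rot: [0.001, 0.707, 0.707, 0.001]
force: [1.3, 0.5, 5.9]
width: 54.5
grasp_force: 32.5
```

{"fn": "carry_out", "kwargs": {
  "moves": [
    [0, 0, -0.01, 0, 0, 0, 0.04],
    [0, 0, -0.03, 0, 0, 0, 0.04],
    [0, 0, -0.04, 0, 0, 0, 0.04],
    [0, 0, -0.02, 0, 0, 0, 0.04],
    [-0.03, 0.031, 0, 0, 0, 0, 0.04],
    [-0.031, 0.031, 0, 0, 0, 0, 0.04],
    [-0.031, 0.031, 0, 0, 0, 0, 0.04],
    [-0.031, 0.031, 0, 0, 0, 0, 0.04],
    [-0.03, 0.03, 0, 0, 0, 0, 0.04],
    [0, 0, 0, 0, 0, 0, 0.04],
    [0, 0, 0, 0, 0, 0, 0.04]
  ]
}}

```text
clock: 41.1
position: [565.6, -148.5, 81.9]
tool_rot: [-0.001, 0.707, 0.707, -0.0]
force: [0.3, 1.5, -0.3]
width: 54.7
grasp_force: 32.2
```

{"fn": "carry_out", "kwargs": {
  "moves": [
    [-0.0003, 0.0015, 0.01, 0, 0, 0, 0.04],
    [0, 0, 0.02, 0, 0, 0, 0.04],
    [0, 0, 0.02, 0, 0, 0, 0.04],
    [0, 0, 0.02, 0, 0, 0, 0.04],
    [0, 0, 0.01, 0, 0, 0, 0.04],
    [0, 0, 0.005, 0, 0, 0, 0.04],
    [0, 0, 0, 0, 0, 0, 0.04],
    [0, 0, 0, 0, 0, 0, 0.04]
  ]
}}

```text
clock: 42.1
position: [568.4, -149.4, -1.2]
tool_rot: [0.001, 0.707, 0.707, 0.0]
force: [0.3, 0.0, -0.3]
width: 54.6
grasp_force: 32.2
```

{"fn": "carry_out", "kwargs": {
  "moves": [
    [0, 0, 0.002, 0, 0, 0, 0.04],
    [0, 0, 0.002, 0, 0, 0, 0.04],
    [0, 0, 0, 0, 0, 0, 0.04]
  ]
}}

```text
clock: 42.48
position: [567.7, -149.2, -6.3]
tool_rot: [-0.0, 0.707, 0.707, -0.0]
force: [0.6, -0.1, 0.2]
width: 54.4
grasp_force: 32.2
```

{"fn": "carry_out", "kwargs": {
  "moves": [
    [0, 0, 0.001, 0, 0, 0, 0.04],
    [0, 0, 0.001, 0, 0, 0, 0.04],
    [0, 0, 0, 0, 0, 0, 0.04]
  ]
}}

```text
clock: 42.85
position: [567.8, -149.2, -8.3]
tool_rot: [-0.0, 0.707, 0.707, -0.0]
force: [-0.0, -0.2, -0.9]
width: 54.3
grasp_force: 32.2
```

{"fn": "carry_out", "kwargs": {
  "moves": [
    [0, 0, 0.001, 0, 0, 0, 0.04],
    [0, 0, 0.001, 0, 0, 0, 0.04],
    [0, 0, 0, 0, 0, 0, 0.04]
  ]
}}

```text
clock: 43.22
position: [567.8, -149.2, -10.3]
tool_rot: [-0.0, 0.707, 0.707, -0.0]
force: [0.5, -0.3, -0.0]
width: 54.7
grasp_force: 32.2
```

{"fn": "carry_out", "kwargs": {
  "moves": [
    [0, 0, 0.001, 0, 0, 0, 0.04],
    [0, 0, 0, 0, 0, 0, 0.04]
  ]
}}

```text
clock: 43.48
position: [568.0, -149.3, -10.8]
tool_rot: [0.0, 0.707, 0.707, 0.0]
force: [-1.0, -0.6, 0.9]
width: 54.7
grasp_force: 32.4
```

{"fn": "carry_out", "kwargs": {
  "moves": [
    [0, 0, 0.001, 0, 0, 0, 0.04],
    [0, 0, 0, 0, 0, 0, 0.04]
  ]
}}

```text
clock: 43.72
position: [568.1, -149.3, -11.2]
tool_rot: [0.0, 0.707, 0.707, 0.0]
force: [-2.6, 0.4, 4.5]
width: 54.8
grasp_force: 32.7
```

Seated at −11, as predicted. Releasing, backing away and checking.

{"fn": "carry_out", "kwargs": {
  "moves": [
    [0, 0, -0.001, 0, 0, 0, 0.058],
    [0, 0, 0, 0, 0, 0, 0.062],
    [0, 0, 0, 0, 0, 0, 0.066],
    [0, 0, 0, 0, 0, 0, 0.066],
    [0, 0, -0.02, 0, 0, 0, 0.07],
    [0, 0, -0.04, 0, 0, 0, 0.07],
    [0, 0, -0.05, 0, 0, 0, 0.07],
    [0.05, -0.05, 0, 0, 0, 0, 0.07],
    [0.05, -0.05, 0, 0, 0, 0, 0.07],
    [0.05, -0.05, 0, 0, 0, 0, 0.07],
    [0, 0, 0, 0, 0, 0, 0.07],
    [0, 0, 0, 0, 0, 0, 0.07]
  ]
}}

```text
clock: 45.22
position: [436.1, -16.8, 100.6]
tool_rot: [0.001, 0.707, 0.707, 0.001]
force: [-0.3, -0.3, -0.5]
width: 69.9
grasp_force: 0.0
```

```bash
python3 - <<'E'
from h import *
a=cv2.cvtColor(read_camera("top"),4)
f=lambda u,v:cv2.resize(a[v-22:v+23,u-30:u+31],(400,300),interpolation=cv2.INTER_CUBIC)
cv2.imwrite("pics/p8.png",np.hstack([f(180,168),f(330,163)]))
print(proj("top",[566,230,49.5]),proj("top",[568,-149,61.5]),bot.get_obs()["position"])
E
```

```text
[176.  165.3] [333.7 158.6] [436.26001675 -17.13420807 100.19342266]
```

View pics/p8.png

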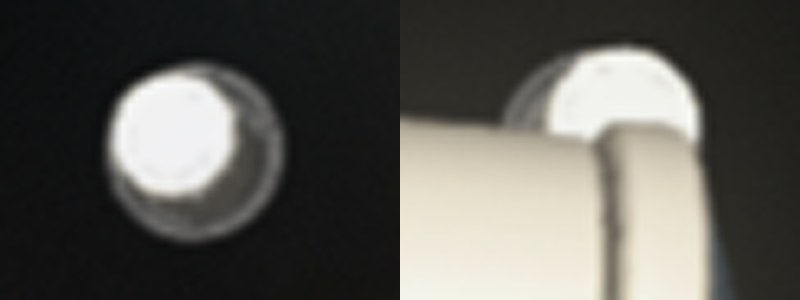

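Both lids are on. The small one is centred at crop (173,133), as predicted. The large one is at about (624,120), partly behind the arm but level and where expected. Both stopped at the floor heights I predicted.

```bash
python3 -c "
from cell import sign_off
print(sign_off())"
```

```text
the job is handed in; nothing more can be done
None
```

I put both objectives upright in their bases, closed each case with its own lid down to the floor, and handed the job in at about 45 s; the result of the judging was not shown.

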